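Rack the scraper and lift the tool carrier level

TASK

Take the wood scraper out of the saw cut in the offcut, slide its blade down into the empty slot of the wooden tool carrier until it is fully home, and let go of it. Then take the carrier by its handle and lift it about 10 cm clear of the bench, keeping it level, and finish while still holding it there, steady in the air: do not set it down or let go. Leave the mallet, the sharpening stone and the chisel where they are.

Things in the scene. Friction and masses are not known exactly. Their poses are not given: they have to be found in the camera images.
- scraper: Wood scraper, 0.12-0.19 kg: wooden grip bar 100 long (x) x 26 thick (y) x 30 high (z), steel blade 70 wide (x) x 4 thick (y) under its middle, reaching 45 below the bar. Origin: centre of the bar's underside, z up; same either way round. At the start it stands blade down in the offcut's saw cut, the bar's underside on the offcut's top; grip the bar across its thickness from above.
- offcut: Block of reddish wood screwed to the bench (does not move), 140 (x) x 75 (y) x 70 high (z), with an open saw cut 82 long (x) x 9 wide (y) x 52 deep in the middle of its top. Origin: centre of its underside, on the bench.
- carrier: Loose wooden tool carrier, 0.54-0.71 kg: base board 120 (x) x 250 (y) x 10. At its +y end a block 116 x 50, top at 66, with the empty slot; at its -y end a like block with three dark gouge handles stuck fast (part of it, up to 116 high). A bar handle on two posts over the middle. Origin: centre of its underside, z up. With the scraper in, it balances within 12 mm of the handle's middle.
- slot (a point): Middle of the mouth of the carrier's empty slot, level with the block's top: 95 along the carrier's y from its centre, 66 above its underside; axes as the carrier's. Slot 80 long (x) x 8 wide (y) x 50 deep, mouth bevelled 4 all round. The scraper is fully home when its bar's underside rests on the block's top, its origin at this point.
- handle (a point): Centre of the carrier's handle bar, 140 above the carrier's underside; axes as the carrier's. The bar is 110 long (x), 24 thick (y), 30 high (z), and free along 86 mm between posts 12 thick that carry its ends.
- mallet: Bystander: turned wooden carver's mallet standing on its head, 82 across, 170 high. Origin: centre of its underside.
- stone: Bystander: grey sharpening stone lying flat, 50 (x) x 140 (y) x 28 high. Origin: centre of its underside.
- chisel: Bystander: chisel lying along its y, 240 long, 18 high, pale wooden handle and flat steel blade. Origin: its ferrule, on the bench.

How it is judged:
By the outcome, as a careful person would: the job done as asked, in the order asked, and still so for the second after the job is handed in, while the arm keeps its last pose, push and grip.
It also fails if it takes over 66 s, if anything falls off the work surface, if the arm or the gripper's body presses on something with over 40 N, if the wrist force passes 120 N, or if a joint passes its speed limit or range.

ROBOT

A 6-joint arm with a two-finger parallel gripper is mounted at the origin on the work surface. World frame = base frame: x ahead of the robot, y to its left, z up, the work surface at z = 0. Lengths are in m, angles in rad, forces in N, time in s.
With the tool pointing down it reaches from about 0.375 to 0.9 m from the base axis. Payload 3.1 kg.
Tool frame: the origin (TCP) lies midway between the tips of the shut fingers; the grasp point (between the pads) lies robot.grip_depth behind it (robot.grip_depth is the distance from the TCP to the grasp point, in m); z points along the fingers, y is the line along which they close (so a half turn about z gives the same grasp; the last joint's range is limited). The gripper opens to 87 mm and grips with 3 to 60 N. Pads are 19 mm wide; open, the fingers measure 117 mm over their backs; the gripper's body (75 mm by 190 mm) begins 51 mm behind the grasp point.
Start: joints at [-1.395, 0.527, 1.433, -0, 1.181, -0.178], TCP at [0.217, -0.586, 0.223] pointing down, gripper open.
Joint ranges: [-3.08, 3.08], [-0.75, 2.2], [0.22, 2.44], [-1.43, 4.57], [0, 2.65], [-2.85, 2.85]. Speed limits (rad/s): [2.79, 2.79, 3.14, 3.14, 3.14, 3.14].

INTERFACE

Orientations are given as a unit quaternion [x, y, z, w].
In Python, from rig import robot gives the robot as it stands.
- The arm moves only by the tool inch_along, called as name(argument=value, ...), one argument or row to a line, values as JSON. Schema: {"type":"object","properties":{"plan":{"type":"array","items":{"type":"array","items":{"type":"number"},"minItems":4,"maxItems":4},"minItems":1,"maxItems":20},"jaw":{"type":"number"},"force":{"type":"number"},"only":{"type":"string"},"quiet":{"type":"boolean"},"lines":{"type":"string"}},"required":["plan"],"additionalProperties":false}. plan is a list of rows, 1 to 20 of them, each of 4 numbers: dx, dy, dz in m, then a turn about the tool's z in rad; each row shifts and turns the commanded pose from where the row before left it, along the tool's axes as they then stand; what a row does not reach is not made up. A row lasts 1/12 s, in which the tool goes at most 0.0417 m and 0.125 rad, less where a joint would pass 70% of its speed; a pose out of reach is approached as far as the arm can. jaw is the finger opening in m, set as the call begins (left out keeps the last). The fingers move at their own pace and stop on an object; force is the grip in N (left out, the last holds). Time passes only in rows, so rows that do not move let the fingers close. The tool returns the time, the measured TCP pose, the force, the opening and the grip force at its end. only (a regular expression) keeps the lines of the reply that match it, lines (a string "A,B") keeps lines A to B, and quiet returns only ok. Input that does not fit is refused with a message, and nothing moves.
- robot.get_obs(): the state, without advancing time (a new reading comes with each control period).
- robot.camera(name): name is "scene" or "top" or "wrist"; returns a dict with "img" (420x560x3 uint8, red, green, blue), "fx", "fy", "cx", "cy" (pixels), "xyz" and "attitude" of the camera in the world. Camera axes: x right, y down, z forward; pixel columns grow to the right and rows downward; lengths in m; the calibration is good to about 2 mm. The wrist camera is an equidistant fisheye: a pixel r from the principal point sees the ray r / f radians off the axis. A picture is of the moment at which its call begins. There is no depth.
- robot.hand_in(): hands the job in; it is judged then, once.
The state is a dict: "time": time; "q": joint angles; "joint_velocities": joint speeds; "joint_torque": joint torques, N m; "position": TCP position; "tool_rot": TCP orientation; "ft_force": force on the tool from outside, world axes, zero at the start; "moment": the same for the moment, N m; "grip_width": finger opening in m; "grip_force": force on a finger pad.
Only numpy, scipy, OpenCV 4.12 (cv2) and the standard library are available. Lean on these libraries where they do the work, as an engineer would, in place of code of your own. Each camera call takes 0.05 s, during which the arm holds its last target. There are 200 camera calls.

## Working session

There is one attempt and no reset: what is moved stays moved. The work goes in short steps, Python scripts to look and compute and a tool call to move; the robot and the scene stay as the last step left them, time stands still between calls to the robot, and variables do not carry over. Pictures are saved under pics/ and viewed, at most 13 in all, crops included, and the job is handed in when it is done.

```bash
ls; mkdir -p pics
```

Run:
```python
from rig import robot
import cv2,numpy as np
o=robot.get_obs();print({k:np.round(v,4) for k,v in o.items()},robot.grip_depth)
for n in("scene","top","wrist"):
    c=robot.camera(n);cv2.imwrite(f"pics/{n}0.png",c["img"][...,::-1]);print(n,[np.round(c[k],4) for k in("fx","fy","cx","cy","xyz","attitude")])
```

```text
pics
rig.py
{'time': np.float64(0.0), 'q': array([-1.3945,  0.5285,  1.4339,  0.    ,  1.1814, -0.1785]), 'joint_velocities': array([-0.0008, -0.0002, -0.0006,  0.0015,  0.0005,  0.0009]), 'joint_torque': array([-1.20000e-03, -4.40051e+01, -1.76592e+01,  6.32000e-02,
        5.85000e-02, -2.00000e-04]), 'position': array([ 0.217 , -0.5853,  0.2216]), 'tool_rot': array([ 0.9843,  0.1765,  0.    , -0.0011]), 'ft_force': array([0.712 , 0.3291, 0.713 ]), 'moment': array([-0.0301,  0.023 ,  0.0823]), 'grip_force': np.float64(0.0), 'grip_width': np.float64(0.0869)} 0.0187
scene [np.float64(464.5154), np.float64(464.5154), np.float64(279.8497), np.float64(207.8319), array([1.0283, 0.6886, 0.6863]), array([ 0.2428,  0.8585, -0.4327, -0.1298])]
top [np.float64(407.4884), np.float64(407.4884), np.float64(275.7455), np.float64(210.8895), array([0.4878, 0.0285, 0.9213]), array([ 0.713 , -0.6954,  0.0694, -0.0569])]
wrist [np.float64(325.1923), np.float64(325.1923), np.float64(278.8821), np.float64(209.5956), array([ 0.2899, -0.5579,  0.3835]), array([ 0.8122, -0.5649, -0.0842,  0.1189])]
```

View pics/top0.png

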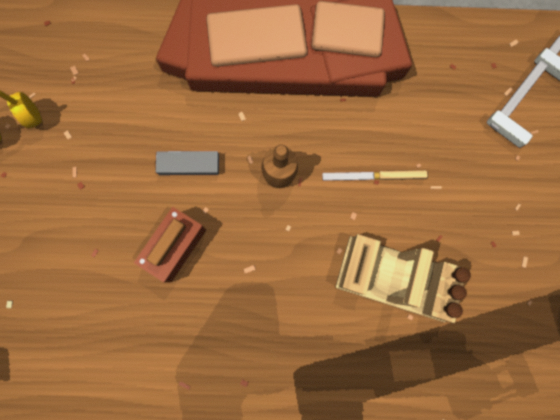

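View pics/scene0.png

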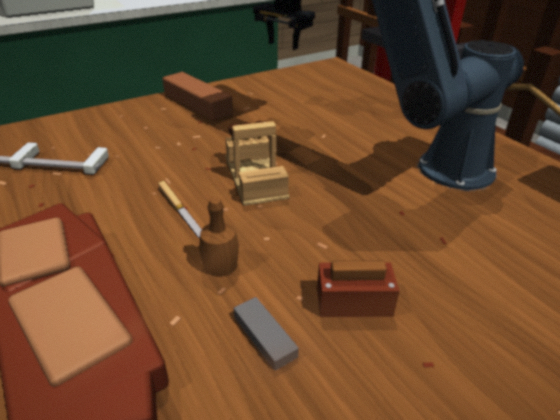

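Top view: the offcut with the scraper is at about (168,243). The carrier's slot block is at (361,264), its handle at (421,277) and its gouges at about (458,292). I'll zoom in for corners.

Run:
```python
import cv2,numpy as np
a=cv2.imread("pics/top0.png")
b=cv2.resize(a[200:290,125:215],None,fx=6,fy=6,interpolation=cv2.INTER_CUBIC)
c=cv2.resize(a[225:330,330:475],None,fx=5.5,fy=5.5,interpolation=cv2.INTER_CUBIC)
cv2.imwrite("pics/c1.png",b);cv2.imwrite("pics/c2.png",c)
```

```text
(no output)
```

View pics/c1.png

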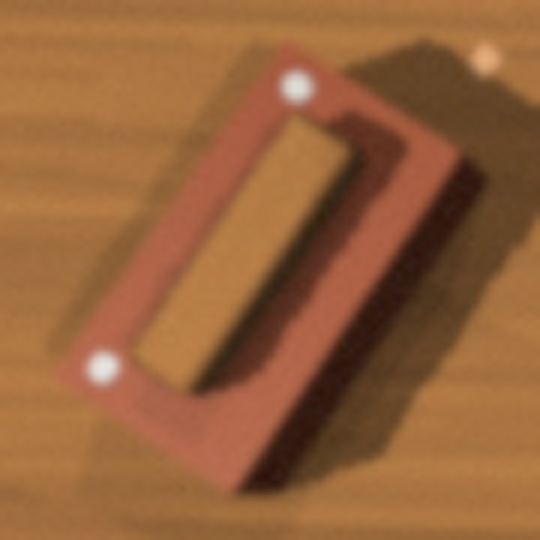

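View pics/c2.png

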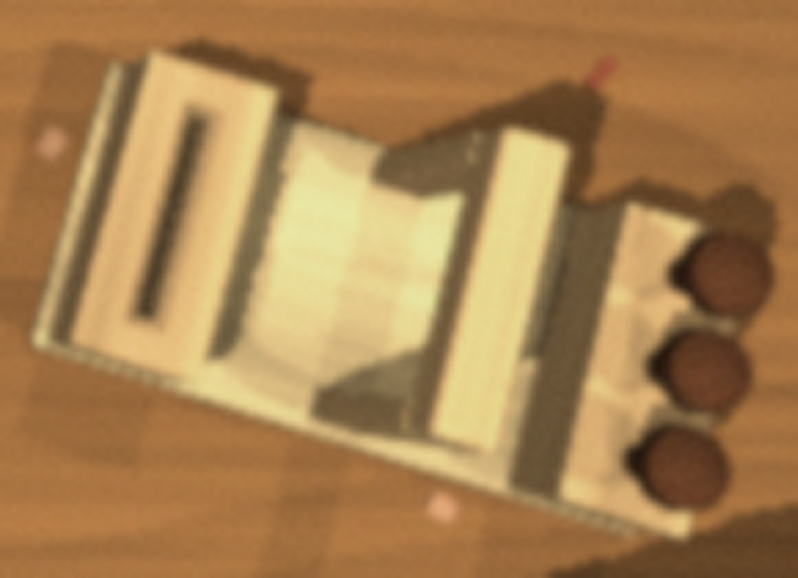

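The scraper bar's top corners (in the crop) are (297,112),(357,150),(193,395),(133,352). The slot runs from (200,105) to (147,320), and the handle top is (508,127),(570,152),(492,453),(432,428).

Create h.py:
```python
import numpy as np,cv2
from scipy.spatial.transform import Rotation as R
def onplane(c,uv,z):
    uv=np.atleast_2d(np.float64(uv));d=np.c_[(uv[:,0]-c["cx"])/c["fx"],(uv[:,1]-c["cy"])/c["fy"],np.ones(len(uv))]
    d=R.from_quat(c["attitude"]).apply(d);p=np.array(c["xyz"]);return p+d*((z-p[2])/d[:,2])[:,None]
def rect(n,P):
    P=P[:,:2]; e=P-np.roll(P,-1,0);L=np.linalg.norm(e,axis=1);i=np.argmax(L)
    a=e[i]-e[(i+2)%4];print(n,P.mean(0).round(4),"sides",L.round(3),"long axis deg",np.degrees(np.arctan2(a[1],a[0])).round(1)%180)
```

Run:
```python
from rig import robot
from h import *
c=robot.camera("top")
f=lambda p,s,o:(np.array(p)+.5)/s-.5+np.array(o)
A=lambda p:f(p,6,(125,200));B=lambda p:f(p,5.5,(330,225))
rect("bar",onplane(c,A([(297,112),(357,150),(193,395),(133,352)]),.1))
rect("offcut",onplane(c,A([(287,43),(463,153),(237,492),(62,373)]),.07))
rect("block",onplane(c,B([(152,50),(277,92),(210,358),(72,337)]),.066))
rect("handle",onplane(c,B([(508,127),(570,152),(492,453),(432,428)]),.155))
s=onplane(c,B([(200,105),(147,320)]),.066);print("slot",s.mean(0),s[0]-s[1])
rect("base",onplane(c,B([(117,62),(38,345),(688,538),(760,250)]),.01))
print(onplane(c,B([(117,62),(38,345),(688,538)]),.01))
print(onplane(c,B([(735,272),(707,370),(685,467)]),.116))
```

```text
bar [0.5681 0.2356] sides [0.024 0.097 0.025 0.095] long axis deg 149.4
offcut [0.5671 0.2368] sides [0.074 0.138 0.074 0.136] long axis deg 149.4
block [ 0.5379 -0.1681] sides [0.05  0.105 0.052 0.114] long axis deg 164.3
handle [ 0.5081 -0.2574] sides [0.023 0.106 0.021 0.106] long axis deg 163.3
slot [ 0.53638525 -0.16638357  0.066     ] [ 0.08182704 -0.02142289  0.        ]
base [ 0.5076 -0.2702] sides [0.12  0.268 0.12  0.271] long axis deg 75.0
[[ 0.59998644 -0.15664816  0.01      ]
 [ 0.48508417 -0.12374492  0.01      ]
 [ 0.41565287 -0.38238795  0.01      ]]
[[ 0.51687731 -0.35672275  0.116     ]
 [ 0.48212801 -0.34462644  0.116     ]
 [ 0.44831664 -0.33487487  0.116     ]]
```

Add to h.py:
```python
def go(robot,xyz,head):
    """tool-axes shift to reach xyz now, and turn about tool z to bring tool x to heading (deg)"""
    o=robot.get_obs();r=R.from_quat(o["tool_rot"]);x=r.apply([1,0,0]);h=np.degrees(np.arctan2(x[1],x[0]))
    print("t",o["time"].round(2),"tcp",o["position"].round(4),"head",h.round(2),"shift",r.inv().apply(np.array(xyz)-o["position"]).round(4),
      "turn",np.radians(-((head-h+180)%360-180)).round(4),"F",o["ft_force"].round(1),"w",o["grip_width"].round(4),"gf",o["grip_force"].round(1),"tilt",r.apply([0,0,1]).round(4),"q",o["q"].round(2))
```

```bash
python3 -c "
from rig import robot
from h import *
go(robot,[.568,.236,.2],149.4)"
```

```text
Traceback (most recent call last):
  File "h.py", line 12, in go
    print("t",o["time"].round(2),"tcp",o["position"].round(4),"head",h.round(2),"shift",r.inv().apply(np.array(xyz)-o["position"]).round(4),
              ^^^^^^^^^^^^^^^
AttributeError: 'float' object has no attribute 'round'
```

```bash
sed -i 's/o\["time"\].round(2)/round(float(o["time"]),2)/;s/o\["grip_width"\].round(4)/round(float(o["grip_width"]),4)/;s/o\["grip_force"\].round(1)/round(float(o["grip_force"]),1)/' h.py
```

Create w.py:
```python
import sys
from rig import robot
from h import *
go(robot,[float(v) for v in sys.argv[1:4]],float(sys.argv[4]))
```

```bash
python3 w.py .568 .236 .2 149.4
```

```text
t 0.2 tcp [ 0.2171 -0.5856  0.2219] head 20.33 shift [ 0.6145 -0.6485  0.0229] turn -2.2527 F [-0.2 -0.  -0.3] w 0.0872 gf 0.0 tilt [-3.0e-04  1.3e-03 -1.0e+00] q [-1.39  0.53  1.43 -0.    1.18 -0.18]
```

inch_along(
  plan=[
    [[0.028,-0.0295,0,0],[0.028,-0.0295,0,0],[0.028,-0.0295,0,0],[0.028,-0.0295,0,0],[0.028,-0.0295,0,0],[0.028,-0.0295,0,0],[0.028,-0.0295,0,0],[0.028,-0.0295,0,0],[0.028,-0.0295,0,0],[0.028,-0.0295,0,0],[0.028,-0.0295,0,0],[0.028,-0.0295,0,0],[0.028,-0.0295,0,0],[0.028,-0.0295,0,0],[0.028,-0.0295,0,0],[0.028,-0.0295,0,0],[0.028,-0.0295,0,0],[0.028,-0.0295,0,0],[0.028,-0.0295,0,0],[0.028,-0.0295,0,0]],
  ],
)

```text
refused: plan[0]: the value is too long (schema: maxItems 4). Nothing was moved.
```

Wrong form. The message asks for a list of rows, each a list of 4 numbers, so I'll send the same numbers that way.

inch_along(
  plan=[
    [0.028,-0.0295,0,0],
    [0.028,-0.0295,0,0],
    [0.028,-0.0295,0,0],
    [0.028,-0.0295,0,0],
    [0.028,-0.0295,0,0],
    [0.028,-0.0295,0,0],
    [0.028,-0.0295,0,0],
    [0.028,-0.0295,0,0],
    [0.028,-0.0295,0,0],
    [0.028,-0.0295,0,0],
    [0.028,-0.0295,0,0],
    [0.028,-0.0295,0,0],
    [0.028,-0.0295,0,0],
    [0.028,-0.0295,0,0],
    [0.028,-0.0295,0,0],
    [0.028,-0.0295,0,0],
    [0.028,-0.0295,0,0],
    [0.028,-0.0295,0,0],
    [0.028,-0.0295,0,0],
    [0.028,-0.0295,0,0],
  ],
)

```text
time: 1.87
position: [0.5376, 0.1639, 0.2225]
tool_rot: [0.984, 0.177, -0.0, 0.0]
ft_force: [0.9, -0.2, 0.1]
grip_width: 0.087
grip_force: 0.0
```

inch_along(
  plan=[
    [0.028,-0.0295,0,0],
    [0.027,-0.0295,0.02,0],
    [0,0,0,-0.125],
    [0,0,0,-0.125],
    [0,0,0,-0.125],
    [0,0,0,-0.125],
    [0,0,0,-0.125],
    [0,0,0,-0.125],
    [0,0,0,-0.125],
    [0,0,0,-0.125],
    [0,0,0,-0.125],
    [0,0,0,-0.125],
    [0,0,0,-0.125],
    [0,0,0,-0.125],
    [0,0,0,-0.125],
    [0,0,0,-0.125],
    [0,0,0,-0.125],
    [0,0,0,-0.125],
    [0,0,0,-0.125],
    [0,0,0,-0.125],
  ],
  jaw=0.06,
)

```text
time: 3.53
position: [0.5671, 0.2336, 0.2036]
tool_rot: [0.262, 0.965, -0.0, -0.0]
ft_force: [-0.0, 0.4, -0.1]
grip_width: 0.0599
grip_force: 0.0
```

```bash
python3 w.py .568 .236 .2 149.4
```

Run:
```python
from rig import robot
import cv2
c=robot.camera("wrist");cv2.imwrite("pics/w1.png",c["img"][...,::-1]);print(c["xyz"],c["attitude"])
```

```text
t 3.53 tcp [0.5671 0.2336 0.2036] head 149.6 shift [0.0005 0.0025 0.0036] turn 0.0035 F [-0.   0.4 -0.1] w 0.0599 gf 0.0 tilt [-6.e-04 -1.e-04 -1.e+00] q [ 0.21  0.53  1.48  0.    1.13 -0.83]
[0.49732587 0.27401704 0.36545712] [0.85851086 0.49184211 0.07198818 0.12596884]
```

View pics/w1.png

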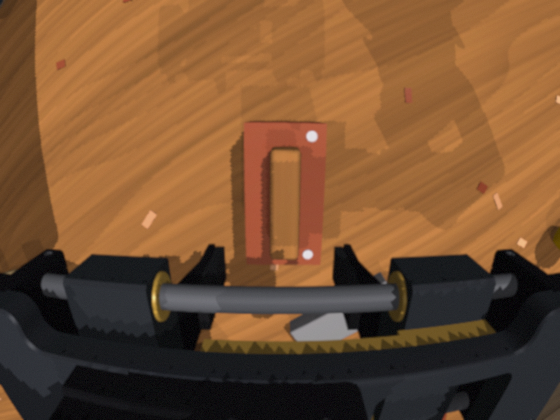

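The bar shows in the wrist view between the fingers, with corners about (272,150), (299,150), (298,258) and (270,258), the near end by the fingertip bar. I'll cross-check its position with the fisheye model.

Add to h.py:
```python
def fish(c,uv,z):
    uv=np.atleast_2d(np.float64(uv));d=uv-[c["cx"],c["cy"]];r=np.hypot(*d.T);t=r/c["fx"]
    d=np.c_[d*(np.sin(t)/np.maximum(r,1e-9))[:,None],np.cos(t)]
    d=R.from_quat(c["attitude"]).apply(d);p=np.array(c["xyz"]);return p+d*((z-p[2])/d[:,2])[:,None]
```

Run:
```python
from rig import robot
from h import *
c=robot.camera("wrist")
rect("bar",fish(c,[(272,150),(299,150),(298.5,259),(270.5,259)],.1))
rect("offcut top",fish(c,[(245,122),(326,122),(323,264),(247,262)],.07))
```

```bash
python3 w.py .568 .236 .2 149.4
```

```text
bar [0.5667 0.2393] sides [0.022 0.097 0.025 0.097] long axis deg 149.6
offcut top [0.5655 0.241 ] sides [0.073 0.14  0.077 0.138] long axis deg 150.0
t 3.63 tcp [0.5672 0.2336 0.2037] head 149.23 shift [0.0005 0.0025 0.0037] turn -0.003 F [-0.8 -0.2 -0.8] w 0.0601 gf 0.0 tilt [-6.e-04 -1.e-04 -1.e+00] q [ 0.21  0.53  1.48 -0.    1.13 -0.83]
```

inch_along(
  plan=[
    [0.002,0.0035,0.02,0],
    [0,0,0.03,0],
    [0,0,0.03,0],
    [0,0,0.02,0],
    [0,0,0.01,0],
    [0,0,0.008,0],
    [0,0,0,0],
    [0,0,0,0],
    [0,0,0,0],
    [0,0,0,0],
  ],
  jaw=0.06,
)

```text
time: 4.47
position: [0.5685, 0.238, 0.0874]
tool_rot: [0.265, 0.964, 0.001, 0.001]
ft_force: [0.2, -0.2, 0.4]
grip_width: 0.0598
grip_force: 0.0
```

inch_along(
  plan=[
    [0,0,0,0],
    [0,0,0,0],
    [0,0,0,0],
    [0,0,0,0],
    [0,0,0,0],
    [0,0,0,0],
    [0,0,0,0],
    [0,0,0,0],
  ],
  jaw=0.0,
  force=25,
)

```text
time: 5.13
position: [0.5675, 0.2378, 0.0859]
tool_rot: [0.265, 0.964, 0.0, 0.0]
ft_force: [1.0, 0.1, -0.2]
grip_width: 0.0258
grip_force: 25.0
```

```bash
python3 w.py .567 .2375 .086 149.4
```

```text
t 5.13 tcp [0.5675 0.2378 0.0859] head 149.24 shift [ 0.0003 -0.0006 -0.0001] turn -0.0028 F [ 1.   0.1 -0.2] w 0.0258 gf 25.0 tilt [ 2.e-04  2.e-04 -1.e+00] q [ 0.22  0.69  1.57  0.    0.88 -0.82]
```

inch_along(
  plan=[
    [0,0,-0.01,0],
    [0,0,-0.015,0],
    [0,0,-0.015,0],
    [0,0,-0.02,0],
    [0,0,-0.02,0],
    [0,0,-0.03,0],
    [0,0,-0.03,0],
    [0,0,-0.03,0],
    [0,0,-0.03,0],
    [0,0,0,0],
    [0,0,0,0],
  ],
)

```text
time: 6.05
position: [0.5682, 0.2379, 0.2886]
tool_rot: [0.265, 0.964, 0.001, 0.002]
ft_force: [-0.3, -0.3, -1.8]
grip_width: 0.026
grip_force: 25.0
```

```bash
python3 w.py .5364 -.1664 .28 164.4
```

Run:
```python
from rig import robot
import cv2
c=robot.camera("wrist");cv2.imwrite("pics/w2.png",c["img"][...,::-1])
```

```text
t 6.05 tcp [0.5682 0.2379 0.2886] head 149.25 shift [-0.1793 -0.3637  0.008 ] turn -0.2644 F [-0.3 -0.3 -1.8] w 0.026 gf 25.0 tilt [ 4.7e-03  9.0e-04 -1.0e+00] q [ 0.22  0.45  1.38 -0.    1.31 -0.82]
```

View pics/w2.png

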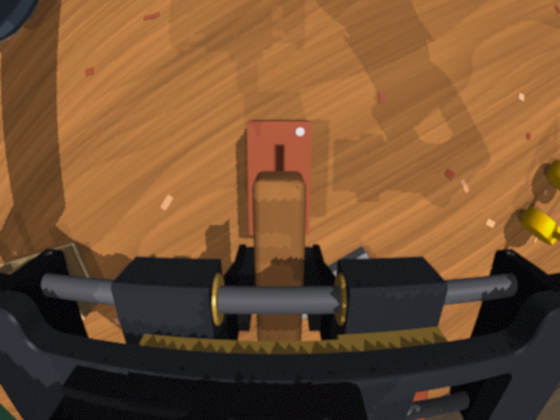

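The scraper is out and held, with the far end of the bar at about (279,175). Next I'll move over the slot.

Run:
```python
from rig import robot
from h import *
c=robot.camera("wrist");o=robot.get_obs();p=np.array(o["position"])
P=fish(c,[(255,178),(303,178),(279,174)],p[2]+.014)
print(R.from_quat(o["tool_rot"]).inv().apply(P-p).round(4))
```

```text
[[ 0.0509 -0.0113 -0.0139]
 [ 0.0509  0.0112 -0.0139]
 [ 0.0528 -0.0001 -0.0139]]
```

inch_along(
  plan=[
    [-0.018,-0.0363,0,0],
    [-0.018,-0.0363,0,0],
    [-0.018,-0.0363,0,0],
    [-0.018,-0.0363,0,0],
    [-0.018,-0.0363,0,0],
    [-0.018,-0.0363,0,0],
    [-0.018,-0.0363,0,0],
    [-0.018,-0.0363,0,0],
    [-0.018,-0.0363,0,0],
    [-0.018,-0.0363,0,0],
    [0,0,0.02,-0.12],
    [0,0,0.02,-0.12],
    [0,0,0.02,-0.025],
    [0,0,0.02,0],
    [0,0,0.02,0],
    [0,0,0,0],
    [0,0,0,0],
    [0,0,0,0],
  ],
)

```text
time: 7.65
position: [0.5365, -0.1663, 0.1858]
tool_rot: [0.135, 0.991, 0.0, -0.0]
ft_force: [1.1, -0.3, -0.3]
grip_width: 0.0251
grip_force: 25.0
```

```bash
python3 w.py .5364 -.1664 .18 164.4
```

Run:
```python
from rig import robot
import cv2
c=robot.camera("wrist");cv2.imwrite("pics/w3.png",c["img"][...,::-1])
c=robot.camera("top");cv2.imwrite("pics/t3.png",c["img"][...,::-1])
```

```text
t 7.65 tcp [ 0.5365 -0.1663  0.1858] head 164.43 shift [ 0.0001 -0.0001  0.0058] turn 0.0006 F [ 1.1 -0.3 -0.3] w 0.0251 gf 25.0 tilt [-6.e-04  3.e-04 -1.e+00] q [-0.5   0.49  1.63 -0.    1.02 -1.8 ]
```

View pics/w3.png

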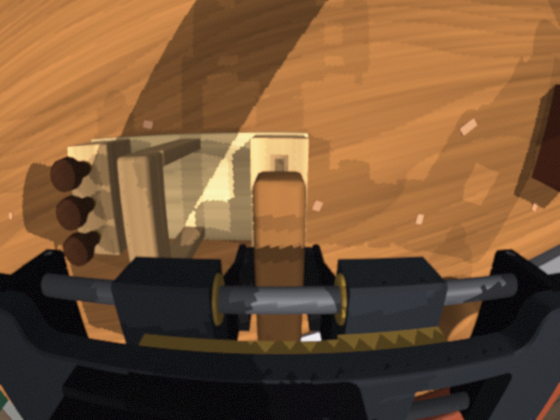

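The slot's far end shows at about (280,156), columns 272–288. The block's top-far corners are (251,137) and (307,137). I'll locate them in the tool frame.

Run:
```python
from rig import robot
from h import *
c=robot.camera("wrist");o=robot.get_obs();p=np.array(o["position"]);r=R.from_quat(o["tool_rot"])
T=lambda P:r.inv().apply(P-p).round(4)
print("blk",T(fish(c,[(251,138),(307,138),(253,225),(305,225)],.066)))
print("slot",T(fish(c,[(272,157),(288,157),(272,170),(288,170)],.066)))
print("bar",T(fish(c,[(254,180),(304,180),(279,174)],p[2]+.014)))
i=c["img"].astype(int)
for y in (162,166): print(i[y,246:314:1].sum(1))
print(i[130:175,280].sum(1))
```

```text
blk [[ 0.0608 -0.0242  0.121 ]
 [ 0.0608  0.0243  0.1209]
 [-0.0189 -0.024   0.1212]
 [-0.0188  0.0241  0.1211]]
slot [[ 0.044  -0.0061  0.121 ]
 [ 0.044   0.0079  0.121 ]
 [ 0.0324 -0.0061  0.121 ]
 [ 0.0324  0.0079  0.121 ]]
bar [[ 0.0509 -0.0117 -0.0141]
 [ 0.0509  0.0115 -0.0141]
 [ 0.0537 -0.0001 -0.0141]]
[315 319 316 342 440 562 624 636 644 643 644 636 634 629 623 622 618 613
 608 602 591 581 576 566 534 508 496 486 456 390 337 325 307 290 274 280
 287 303 359 393 408 428 486 541 566 571 563 560 565 572 575 569 564 569
 567 574 573 586 595 603 610 578 475 382 360 360 362 366]
[328 331 338 360 446 561 623 636 641 644 643 639 635 629 626 618 617 615
 607 595 584 576 571 560 535 510 501 494 452 378 330 326 325 333 335 327
 320 319 353 387 389 424 504 552 568 567 559 562 554 554 564 570 567 570
 572 572 577 589 595 602 599 552 454 382 375 368 367 365]
[398 498 566 529 394 335 404 522 575 587 586 586 581 584 581 582 579 582
 580 580 580 577 554 514 474 453 415 351 298 276 274 270 274 285 314 324
 335 326 336 325 294 236 193 184 180]
```

inch_along(
  plan=[
    [0,0.0003,0.02,0],
    [0,0,0.02,0],
    [0,0,0.01,0],
    [0,0,0.006,0],
    [0,0,0.006,0],
    [0,0,0.006,0],
    [0,0,0,0],
    [0,0,0,0],
  ],
)

```text
time: 8.47
position: [0.5368, -0.1661, 0.1181]
tool_rot: [0.135, 0.991, -0.0, 0.0]
ft_force: [-1.1, -0.7, -1.1]
grip_width: 0.0261
grip_force: 25.0
```

```bash
python3 w.py .5364 -.1664 .092 164.4
```

```text
t 8.47 tcp [ 0.5368 -0.1661  0.1181] head 164.43 shift [ 0.0003 -0.0004  0.0261] turn 0.0005 F [-1.1 -0.7 -1.1] w 0.0261 gf 25.0 tilt [ 3.e-04 -1.e-04 -1.e+00] q [-0.5   0.59  1.69  0.    0.87 -1.8 ]
```

Entered with no contact; on down to about 9 mm above home.

inch_along(
  plan=[
    [0,0,0.006,0],
    [0,0,0.006,0],
    [0,0,0.006,0],
    [0,0,0.005,0],
    [0,0,0.003,0],
    [0,0,0,0],
    [0,0,0,0],
  ],
)

```text
time: 9.05
position: [0.5364, -0.1659, 0.0916]
tool_rot: [0.135, 0.991, 0.0, -0.0]
ft_force: [0.6, 0.5, -1.1]
grip_width: 0.0258
grip_force: 25.0
```

```bash
python3 w.py .5364 -.1664 .092 164.4
```

```text
t 9.05 tcp [ 0.5364 -0.1659  0.0916] head 164.43 shift [-0.0001 -0.0005 -0.0004] turn 0.0005 F [ 0.6  0.5 -1.1] w 0.0258 gf 25.0 tilt [-6.e-04  3.e-04 -1.e+00] q [-0.5   0.63  1.7  -0.    0.81 -1.8 ]
```

inch_along(
  plan=[
    [0,0,0,0],
    [0,0,0,0],
    [0,0,0,0],
    [0,0,0,0],
    [0,0,0,0],
    [0,0,-0.02,0],
    [0,0,-0.03,0],
    [0,0,-0.02,0],
    [0,0,0,0],
    [0,0,0,0],
  ],
  jaw=0.05,
)

```text
time: 9.88
position: [0.5373, -0.1664, 0.1632]
tool_rot: [0.135, 0.991, -0.001, 0.002]
ft_force: [-0.1, 0.5, 0.3]
grip_width: 0.0499
grip_force: 0.0
```

Run:
```python
from rig import robot
from h import *
c=robot.camera("top");a=cv2.imread("pics/top0.png")
b=robot.camera("scene")["img"][...,::-1]
w=robot.camera("wrist")["img"][...,::-1]
cv2.imwrite("pics/m4.png",np.hstack([cv2.resize(b[100:220,200:320],(400,400)),cv2.resize(w[100:320,170:390],(400,400))]))
```

```text
(no output)
```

View pics/m4.png

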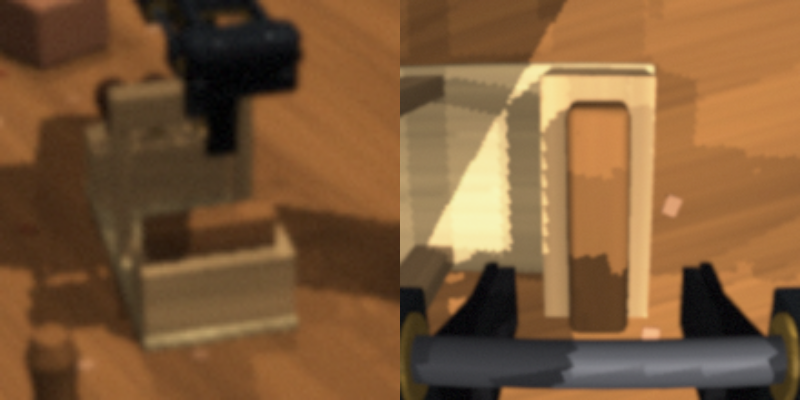

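The scraper has dropped into the slot, and its bar appears to sit on the block (left half about (210,235), right half about (598,215)). I'll press it with shut fingers to confirm that it is home.

inch_along(
  plan=[
    [0,0,0,0],
    [0,0,0,0],
    [0,0,0,0],
    [0,0,0.02,0],
    [0,0,0.02,0],
    [0,0,0.01,0],
    [0,0,0.006,0],
    [0,0,0.004,0],
    [0,0,0.003,0],
    [0,0,0.002,0],
    [0,0,0,0],
    [0,0,0,0],
  ],
  jaw=0.0,
  force=10,
)

```text
time: 11.03
position: [0.5369, -0.1662, 0.0974]
tool_rot: [0.135, 0.991, -0.0, 0.0]
ft_force: [-0.3, 1.0, 0.3]
grip_width: 0.0006
grip_force: 0.0
```

inch_along(
  plan=[
    [0,0,0.002,0],
    [0,0,0.001,0],
    [0,0,0,0],
    [0,0,0,0],
  ],
)

```text
time: 11.37
position: [0.5372, -0.1663, 0.0964]
tool_rot: [0.135, 0.991, -0.0, 0.001]
ft_force: [-2.1, 0.3, 12.3]
grip_width: 0.0005
grip_force: 6.2
```

Contact at 96 mm with 12 N, so the scraper is home. Now for the handle.

inch_along(
  plan=[
    [0,0,-0.01,0],
    [0,0,-0.03,0],
    [0,0,-0.04,0],
    [0,0,-0.04,0],
    [0,0.03,0,0],
    [0,0.035,0,0],
    [0,0.03,0,0],
    [0,0,0,0],
    [0,0,0,0],
    [0,0,0,0],
  ],
  jaw=0.07,
)

```text
time: 12.2
position: [0.562, -0.0747, 0.2142]
tool_rot: [0.135, 0.991, -0.0, 0.0]
ft_force: [0.3, -0.2, 0.9]
grip_width: 0.0591
grip_force: 0.0
```

```bash
python3 w.py .5105 -.2577 .121 164.4
```

Run:
```python
from rig import robot
from h import *
c=robot.camera("wrist");cv2.imwrite("pics/w5.png",c["img"][...,::-1])
```

```text
t 12.2 tcp [ 0.562  -0.0747  0.2142] head 164.47 shift [ 0.0007 -0.1901  0.0933] turn 0.0012 F [ 0.3 -0.2  0.9] w 0.0591 gf 0.0 tilt [ 3.e-04 -7.e-04 -1.e+00] q [-0.33  0.46  1.59 -0.    1.09 -1.63]
```

View pics/w5.png

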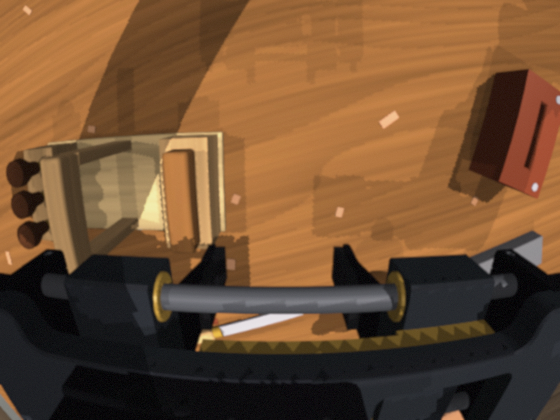

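I took the wrong y sign, so the tool is on the far side of the carrier in free air (carrier at about (130,190), scraper home). I'll go back to the handle with -0.19.

inch_along(
  plan=[
    [0,-0.038,0,0],
    [0,-0.038,0,0],
    [0,-0.038,0,0],
    [0,-0.038,0,0],
    [0.0007,-0.038,0,0],
    [0,0,0,0],
    [0,0,0,0],
    [0,0,0,0],
  ],
  jaw=0.07,
)

```text
time: 12.92
position: [0.5096, -0.2579, 0.2136]
tool_rot: [0.137, 0.991, 0.0, -0.0]
ft_force: [-0.4, -0.2, -0.1]
grip_width: 0.0698
grip_force: 0.0
```

```bash
python3 w.py .5105 -.2577 .121 164.4
```

Run:
```python
from rig import robot
from h import *
c=robot.camera("wrist");cv2.imwrite("pics/w6.png",c["img"][...,::-1])
```

```text
t 12.92 tcp [ 0.5096 -0.2579  0.2136] head 164.28 shift [-0.0009  0.0004  0.0926] turn -0.0021 F [-0.4 -0.2 -0.1] w 0.0698 gf 0.0 tilt [-6.e-04  1.e-03 -1.e+00] q [-0.66  0.47  1.58  0.    1.1  -1.96]
```

View pics/w6.png

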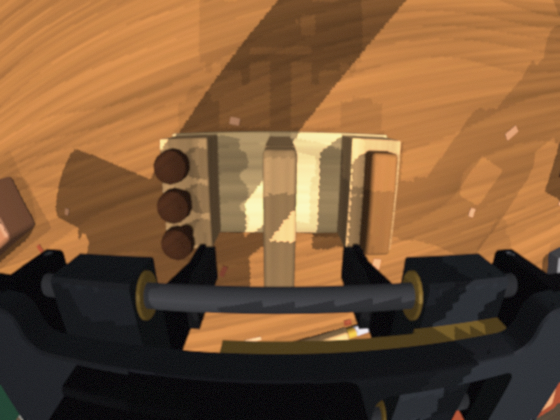

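The handle is centred between the fingers (column about 280, far end at row 150). I'll check its offset along its length, then descend.

Run:
```python
from rig import robot
from h import *
c=robot.camera("wrist");o=robot.get_obs();p=np.array(o["position"]);r=R.from_quat(o["tool_rot"])
print(r.inv().apply(fish(c,[(264,151),(296,151),(280,150)],.155)-p).round(4))
```

```text
[[ 0.0563 -0.0107  0.0588]
 [ 0.0563  0.011   0.0588]
 [ 0.057   0.0001  0.0588]]
```

inch_along(
  plan=[
    [0,0,0.02,0],
    [0,0,0.03,0],
    [0,0,0.02,0],
    [0,0,0.012,0],
    [0,0,0.007,0],
    [0,0,0.004,0],
    [0,0,0,0],
    [0,0,0,0],
    [0,0,0,0],
  ],
  jaw=0.07,
)

```text
time: 13.77
position: [0.5111, -0.2575, 0.1219]
tool_rot: [0.135, 0.991, -0.001, 0.001]
ft_force: [0.9, -0.1, 0.2]
grip_width: 0.07
grip_force: 0.0
```

```bash
python3 w.py .5105 -.2577 .121 164.4
```

```text
t 13.77 tcp [ 0.5111 -0.2575  0.1219] head 164.45 shift [ 0.0006 -0.0003  0.0009] turn 0.0009 F [ 0.9 -0.1  0.2] w 0.07 gf 0.0 tilt [ 0.0017 -0.0013 -1.    ] q [-0.66  0.59  1.66  0.    0.89 -1.96]
```

inch_along(
  plan=[
    [0.001,0,0,0],
    [0,0,0,0],
    [0,0,0,0],
    [0,0,0,0],
    [0,0,0,0],
    [0,0,0,0],
    [0,0,0,0],
    [0,0,0,0],
    [0,0,0,0],
    [0,0,0,0],
  ],
  jaw=0.0,
  force=60,
)

```text
time: 14.6
position: [0.5094, -0.2574, 0.1209]
tool_rot: [0.136, 0.991, -0.0, 0.0]
ft_force: [-1.2, -0.8, -0.8]
grip_width: 0.0235
grip_force: 60.0
```

inch_along(
  plan=[
    [0,0,-0.003,0],
    [0,0,-0.005,0],
    [0,0,-0.007,0],
    [0,0,-0.01,0],
    [0,0,-0.01,0],
    [0,0,-0.01,0],
    [0,0,-0.01,0],
    [0,0,-0.01,0],
    [0,0,-0.01,0],
    [0,0,-0.01,0],
    [0,0,-0.008,0],
    [0,0,-0.005,0],
    [0,0,-0.003,0],
    [0,0,-0.001,0],
    [0,0,0,0],
    [0,0,0,0],
    [0,0,0,0],
    [0,0,0,0],
    [0,0,0,0],
  ],
)

```text
time: 16.18
position: [0.5092, -0.2569, 0.2225]
tool_rot: [0.135, 0.991, 0.0, -0.0]
ft_force: [-0.5, -0.7, -6.6]
grip_width: 0.0235
grip_force: 60.0
```

```bash
python3 w.py .5105 -.2577 .222 164.4
```

Run:
```python
from rig import robot
from h import *
b=robot.camera("scene")["img"][...,::-1]
w=robot.camera("wrist")["img"][...,::-1]
cv2.imwrite("pics/m7.png",np.hstack([cv2.resize(b[60:240,150:330],(400,400)),cv2.resize(w[100:320,140:420],(400,314),)if 0 else cv2.resize(w[70:350,140:420],(400,400))]))
```

```text
t 16.18 tcp [ 0.5092 -0.2569  0.2225] head 164.43 shift [-0.0014 -0.0004  0.0005] turn 0.0005 F [-0.5 -0.7 -6.6] w 0.0235 gf 60.0 tilt [-7.e-04  5.e-04 -1.e+00] q [-0.66  0.45  1.57  0.    1.12 -1.96]
```

View pics/m7.png

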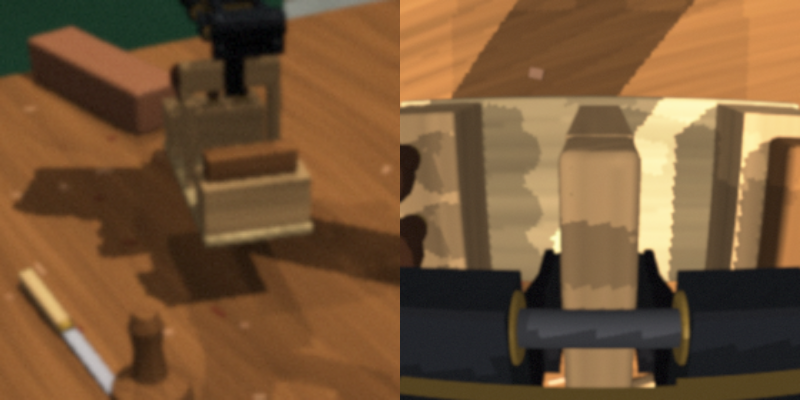

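The carrier hangs level in the air about 10 cm up, with the scraper seated (left half, (250,190)) and the handle square in the fingers. I'll let it settle briefly and hand in.

inch_along(
  plan=[
    [0,0,0,0],
    [0,0,0,0],
    [0,0,0,0],
    [0,0,0,0],
    [0,0,0,0],
    [0,0,0,0],
  ],
)

```text
time: 16.78
position: [0.5094, -0.2571, 0.223]
tool_rot: [0.135, 0.991, -0.0, 0.0]
ft_force: [-0.4, -0.1, -7.4]
grip_width: 0.0236
grip_force: 60.0
```

```bash
python3 -c "
from rig import robot
print(robot.get_obs()['moment']);print(robot.hand_in())"
```

```text
[ 0.0701463  -0.12542016  0.00537848]
the job is handed in; nothing more can be done
None
```

The scraper is fully home in the carrier's slot and released, the carrier is held level about 10 cm above the bench, and the job was handed in at 16.8 s with no verdict returned.

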